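# Tilt the pile of weld coupons into its snug box

## Robot

A 7-joint arm with a two-finger parallel gripper is mounted at the origin on the work surface. World frame = base frame: x ahead of the robot, y to its left, z up, the work surface at z = 0. Lengths are in m, angles in rad, forces in N, time in s.
With the tool pointing down it reaches from about 0.425 to 0.925 m from the base axis. Payload 6.8 kg.
Tool frame: the origin (TCP) lies midway between the tips of the shut fingers; the grasp point (between the pads) lies bot.grip_point_offset behind it (bot.grip_point_offset is the distance from the TCP to the grasp point, in m); z points along the fingers, y is the line along which they close (so a half turn about z gives the same grasp; the last joint's range is limited). The gripper opens to 85 mm and grips with 20 to 120 N. Pads are 22 mm wide; open, the fingers measure 114 mm over their backs; the gripper's body (76 mm by 85 mm) begins 54 mm behind the grasp point. The pads swing forward as they close: fully open they stand 13 mm farther back than shut.
Start: joints at [-1.428, 0.477, 0.022, 1.555, -0.011, 1.109, -0.083], TCP at [0.168, 0.654, 0.231] pointing down, gripper open.
Joint ranges: [-2.96, 2.96], [-0.34, 2.1], [-1.41, 1.46], [0.24, 2.44], [-1.37, 4.51], [0.17, 1.92], [-2.96, 2.96]. Speed limits (rad/s): [2.39, 2.39, 3.14, 3.14, 3.14, 3.14, 3.14].

## Interface

Orientations are given as a unit quaternion [w, x, y, z].
In Python, from station import get_obs, cams, job, bot gives the robot as it stands.
- The arm moves only by the tool arm_command, never from a script. Its argument "rows" is a list that holds one entry, the list of rows, each a list of 5 numbers: the finger opening in mm, from 0 to 85.4, then the shift along the world's x, y, z in units of 60 mm (1.0 is 60 mm), then the turn about the world's z in units of 0.08 rad (1.0 is 0.08 rad). In form: [[[grip, x, y, z, turn], ...]]. A call has exactly 10 rows; each row shifts and turns the commanded pose from where the row before left it; what a row does not reach is not made up. A row lasts 1/8 s, in which the tool goes at most 62.5 mm and 10.7 degrees, less where a joint would pass 70% of its speed; a pose out of reach is approached as far as the arm can. A call with a number of a shift or a turn outside -1 to 1 is refused whole. A call with a gripper value outside its range is refused whole. The fingers move at their own pace and stop on an object; "newtons" is the grip in N (left out, the last holds). Time passes only in rows, so rows that do not move let the fingers close, or fill a call up. It gives the time, the measured TCP pose, the force, the opening and the grip force at its end, in the units of the state.
- get_obs(): the state, without advancing time (a new reading comes with each control period).
- cams.read_camera(name): name is "scene" or "top"; returns the picture (400x640x3 uint8, red, green, blue); there is no depth.
- cams.camera_params(name): a dict with "K" (3x3 intrinsics, pixels), "extrinsics" (4x4, takes a point from camera to world coordinates). Camera axes: x right, y down, z forward; pixel columns grow to the right and rows downward; lengths in m; the calibration is good to about 2 mm. A picture is of the moment at which its call begins. camera_params takes no time and is no camera call.
- job.hand_in(): hands the job in; it is judged then, once.
The state is a dict: "t": time; "q": joint angles; "joint_vel": joint speeds; "joint_torque": joint torques, N m; "eef_pos": TCP position; "tool_rot": TCP orientation; "contact_force": force on the tool from outside, world axes, zero at the start; "torque": the same for the moment, N m; "gripper_width": opening from 0.0 (shut) to 1.0 (fully open); "grasp_force": force on a finger pad.
Only numpy, scipy, OpenCV 4.12 (cv2) and the standard library are available. Lean on these libraries where they do the work, as an engineer would, in place of code of your own. Each camera call takes 0.05 s, during which the arm holds its last target. There are 200 camera calls.

## Task

Square up the staggered pile of four aluminium coupons standing in the rack, lift them out together, and lower the whole pile into the snug aluminium box by tilting it: low ends first, under the box's keeper bar and down along that end wall, then level, until all four stand upright side by side flat on the box floor. Do not move the tin, the hose fitting or the brush, and let go at the end.

Things in the scene. Friction and masses are not known exactly. Their poses are not given: they have to be found in the camera images.
- coupon_a: one of four identical bare aluminium coupons, flat plate 100 x 8 x 60 mm (x length, y thickness, z height), about 0.13 kg. Origin at the plate's centre. They start on their long edges in the rack, side by side at a pitch of 8.7 mm, a to d towards the rack's +y, parallel to it but staggered lengthwise
- coupon_b: one of four identical bare aluminium coupons, flat plate 100 x 8 x 60 mm (x length, y thickness, z height), about 0.13 kg. Origin at the plate's centre. They start on their long edges in the rack, side by side at a pitch of 8.7 mm, a to d towards the rack's +y, parallel to it but staggered lengthwise
- coupon_c: one of four identical bare aluminium coupons, flat plate 100 x 8 x 60 mm (x length, y thickness, z height), about 0.13 kg. Origin at the plate's centre. They start on their long edges in the rack, side by side at a pitch of 8.7 mm, a to d towards the rack's +y, parallel to it but staggered lengthwise
- coupon_d: one of four identical bare aluminium coupons, flat plate 100 x 8 x 60 mm (x length, y thickness, z height), about 0.13 kg. Origin at the plate's centre. They start on their long edges in the rack, side by side at a pitch of 8.7 mm, a to d towards the rack's +y, parallel to it but staggered lengthwise
- rack: fixed grey-painted rack; origin at its underside, where a squared pile is centred. Base plate 6 mm thick (x -58 to 83, y +-31 mm); the coupons stand on it, centres at first at x = 1 to 17 mm. Stop wall at -x, open at +x. Four guide lugs, 22 mm high, 6 mm thick, inner faces at y = +-20 mm, x = +-36 to +-50 mm, leave the middle free for fingers
- rack_stop (a point): top edge, mid-width, of the inner face of the rack's stop wall (at x = -50 mm in the rack's frame, 50 mm above the table, wall 8 mm thick): coupons pushed against it are squared, with their centres at the rack's x = 0
- box: fixed open-topped aluminium box, origin at the centre of its underside, x along its length. Inside 105 x 36 mm (x +-52.5, y +-18 mm), floor at z = 6 mm, walls 4 mm thick, rim at z = 24 mm; in the middle of each long wall a finger cut-out (x = +-28 mm) goes down to z = 12 mm. A keeper bar crosses above its -x end
- box_bar (a point): middle of the underside of the keeper bar: box frame x = -48 mm (bar from -53 to -43), z = 76 mm; bar 6 mm thick, on posts at y = +-22 to +-30 mm, open towards -x above the rim. It blocks a straight drop of the 60 mm high pile; tilted about 15 degrees, -x end low, the pile slides in under it and is then levelled
- bracket: fixed right-angle welding bracket of bare steel, an obstacle between the two: 80 x 50 mm foot, 100 mm high upright at its +x end. Origin at the centre of its underside
- tin: loose closed steel tin, 60 mm diameter, 65 mm high, upright; leave alone. Origin at the centre of its underside
- fitting: loose turned aluminium hose fitting, 28 mm diameter, 30 mm high, upright; it stands 115 to 150 mm from the box centre beyond the box's +x end; leave alone. Origin at the centre of its underside
- brush: loose hand brush, 140 mm long, lying flat on the robot's side of the bracket; leave alone. Origin near the middle of its underside, x along its length

How it is judged:
On the way:
1. all four coupons together reach into the box as one tilted pile (over about 6 degrees), their middles already over the box and their low ends below its rim (angle between the z axis of each of coupon_a, coupon_b, coupon_c, coupon_d and the z axis of box, either way round above 0.1 rad and x of coupon_a in the frame of box between -0.025 and 0.025 m and y of coupon_a in the frame of box between -0.02 and 0.02 m and z of coupon_a in the frame of box between 0.03 and 0.062 m and x of coupon_b in the frame of box between -0.025 and 0.025 m and y of coupon_b in the frame of box between -0.02 and 0.02 m and z of coupon_b in the frame of box between 0.03 and 0.062 m and x of coupon_c in the frame of box between -0.025 and 0.025 m and y of coupon_c in the frame of box between -0.02 and 0.02 m and z of coupon_c in the frame of box between 0.03 and 0.062 m and x of coupon_d in the frame of box between -0.025 and 0.025 m and y of coupon_d in the frame of box between -0.02 and 0.02 m and z of coupon_d in the frame of box between 0.03 and 0.062 m), for 0.1 s.
At the end, for the whole second after the job is handed in: all four coupons are in the box, each upright and along the box (within 0.06 rad), its underside within 2.5 mm of the floor, its centre within 4.5 mm of the box's middle lengthwise and within the side walls, at rest (angle between the z axis of each of coupon_a, coupon_b, coupon_c, coupon_d and the z axis of box, either way round below 0.06 rad and angle between the x axis of each of coupon_a, coupon_b, coupon_c, coupon_d and the x axis of box, either way round below 0.06 rad and linear speed of each of coupon_a, coupon_b, coupon_c, coupon_d below 0.02 m/s and x of coupon_a in the frame of box between -0.0045 and 0.0045 m and y of coupon_a in the frame of box between -0.017 and 0.017 m and z of coupon_a in the frame of box between 0.033 and 0.0385 m and x of coupon_b in the frame of box between -0.0045 and 0.0045 m and y of coupon_b in the frame of box between -0.017 and 0.017 m and z of coupon_b in the frame of box between 0.033 and 0.0385 m and x of coupon_c in the frame of box between -0.0045 and 0.0045 m and y of coupon_c in the frame of box between -0.017 and 0.017 m and z of coupon_c in the frame of box between 0.033 and 0.0385 m and x of coupon_d in the frame of box between -0.0045 and 0.0045 m and y of coupon_d in the frame of box between -0.017 and 0.017 m and z of coupon_d in the frame of box between 0.033 and 0.0385 m); the robot touches nothing.
It fails at once if the tin is moved more than 15 mm (distance of tin from where it was at the start of the episode above 0.015 m).
It fails at once if the fitting is moved more than 15 mm (distance of fitting from where it was at the start of the episode above 0.015 m).
It fails at once if the brush is moved more than 15 mm (distance of brush from where it was at the start of the episode above 0.015 m).
It also fails if it takes over 64 s, if anything falls off the work surface, if the arm or the gripper's body presses on something with over 40 N, if the wrist force passes 120 N, or if a joint passes its speed limit or range.

## Working session

There is one attempt and no reset: what is moved stays moved. The work goes in short steps, Python scripts to look and compute and a tool call to move; the robot and the scene stay as the last step left them, time stands still between calls to the robot, and variables do not carry over. Pictures are saved under pics/ and viewed, at most 10 in all, crops included, and the job is handed in when it is done.

Besides the shell and the picture viewer there is one more tool, called after "Request:" as name(argument=value, ...), one argument or row to a line, values as JSON. arm_command: Moves the arm, as the interface text tells. Its arguments: {"type":"object","properties":{"rows":{"type":"array"},"newtons":{"type":"number"}},"required":["rows"]}

```bash
ls; mkdir -p pics
python3 - <<'E'
from station import get_obs,cams,job,bot
import cv2
o=get_obs();print({k:(v.round(4).tolist() if hasattr(v,'round') and hasattr(v,'tolist') else v) for k,v in o.items()})
print(bot.grip_point_offset,[a for a in dir(bot) if a[0]!='_'])
for n in('scene','top'):
    cv2.imwrite(f'pics/{n}0.png',cams.read_camera(n)[:,:,::-1]);p=cams.camera_params(n);print(p)
E
```

```text
pics
{'t': 0.0, 'q': [-1.4281, 0.4778, 0.0224, 1.5565, -0.0115, 1.1093, -0.0831], 'joint_vel': [0.0004, -0.0004, -0.0006, 0.0015, 0.0003, -0.0005, -0.0004], 'joint_torque': [-0.0005, -59.6463, 1.6077, -28.1187, 0.0124, 0.0095, -0.0], 'eef_pos': [0.1674, 0.6533, 0.2303], 'tool_rot': [-0.0001, 0.1251, 0.9921, -0.001], 'contact_force': [-0.6985, 0.2838, 0.5277], 'torque': [-0.0328, -0.0013, 0.0402], 'grasp_force': 0.0, 'gripper_width': 0.9995954670317202}
0.0187 ['PlanningError', 'grip_point_offset']
{'K': array([[384.18408605,   0.        , 318.39611983],
       [  0.        , 384.18408605, 196.94439542],
       [  0.        ,   0.        ,   1.        ]]), 'extrinsics': array([[-0.69101331,  0.43314673, -0.57869207,  0.94748745],
       [ 0.72283483,  0.41049703, -0.55587948,  0.34707903],
       [-0.003226  , -0.80241891, -0.59675245,  0.4748891 ],
       [ 0.        ,  0.        ,  0.        ,  1.        ]])}
{'K': array([[434.17540005,   0.        , 318.44853765],
       [  0.        , 434.17540005, 203.0478212 ],
       [  0.        ,   0.        ,   1.        ]]), 'extrinsics': array([[-0.1981975 , -0.95652469,  0.21395856,  0.42622579],
       [-0.98013464,  0.19177826, -0.05056863,  0.00980655],
       [ 0.00733754, -0.21973077, -0.97553296,  0.83534234],
       [ 0.        ,  0.        ,  0.        ,  1.        ]])}
```

View pics/scene0.png

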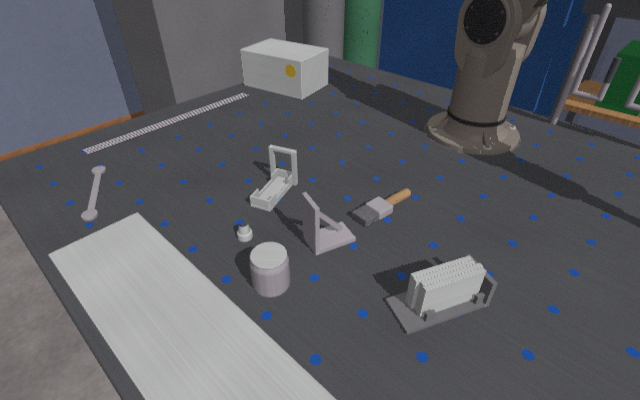

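View pics/top0.png

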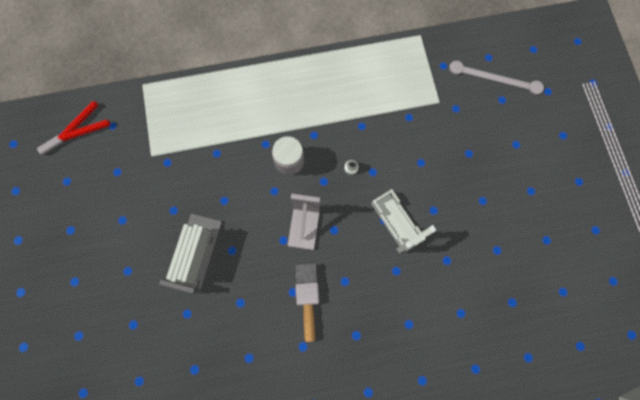

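Run:
```python
import cv2,numpy as np
t=cv2.imread('pics/top0.png');s=cv2.imread('pics/scene0.png')
def c(im,x,y,w=80,h=60,k=5): return cv2.resize(im[y:y+h,x:x+w],None,fx=k,fy=k,interpolation=cv2.INTER_CUBIC)
cv2.imwrite('pics/c1.png',np.vstack([np.hstack([c(t,150,207,80,90,4),c(t,362,180,80,90,4)][:2]),np.hstack([c(s,380,245,80*1,60,4),c(s,240,140,80,60,4)])])) 
A=np.hstack([c(t,155,210,60,90,5),c(t,370,182,70,90,5)]) 
cv2.imwrite('pics/c1.png',A)
B=np.hstack([c(s,384,250,114,80,4),c(s,245,140,60,80,4)]);cv2.imwrite('pics/c2.png',B);print(A.shape,B.shape)
```

```text
(450, 650, 3) (320, 696, 3)
```

View pics/c1.png

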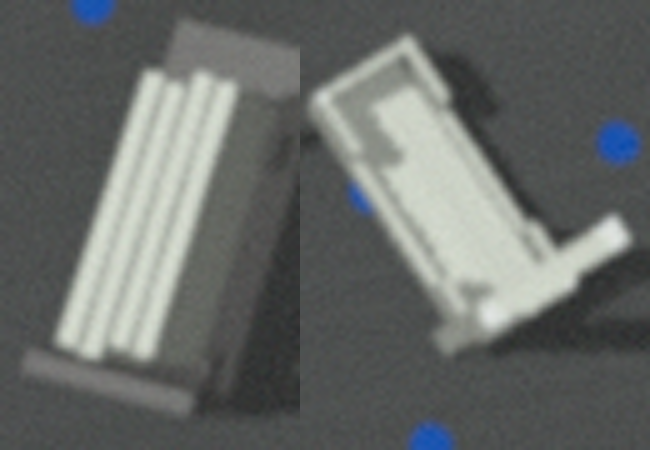

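View pics/c2.png

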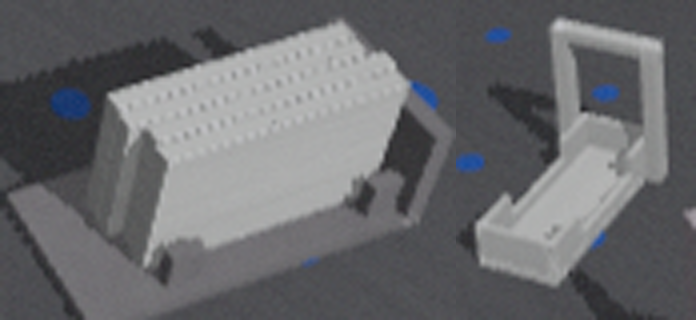

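```bash
cat > h.py <<'E'
import numpy as np
from station import cams
def ray(n,u,v):
    p=cams.camera_params(n);E=p['extrinsics'];d=E[:3,:3]@np.linalg.inv(p['K'])@[u,v,1];return E[:3,3],d
def cast(n,u,v,z):
    o,d=ray(n,u,v);return (o+d*(z-o[2])/d[2])[:2]
def proj(n,P):
    p=cams.camera_params(n);E=p['extrinsics'];c=(np.atleast_2d(P)-E[:3,3])@E[:3,:3];q=c@p['K'].T;return q[:,:2]/q[:,2:]
def fit(M,W):  # 2D rigid model->world
    M=np.array(M);W=np.array(W);m=M.mean(0);w=W.mean(0);a=M-m;b=W-w
    th=np.arctan2((a[:,0]*b[:,1]-a[:,1]*b[:,0]).sum(),(a*b).sum())
    R=np.array([[np.cos(th),-np.sin(th)],[np.sin(th),np.cos(th)]]);t=w-R@m
    return t,th,((W-(M@R.T+t))*1e3).round(1)
E
python3 - <<'E'
from h import *
T=lambda px,py:('top',155+px/5,210+py/5)
TB=lambda px,py:('top',370+(px-300)/5,182+py/5)
S=lambda px,py:('scene',384+px/4,250+py/4)
SB=lambda px,py:('scene',245+(px-456)/4,140+py/4)
def go(L,name):
    L=[l for l in L]
    W=[cast(*p,z) for p,_,_,z in L];M=[(x,y) for _,x,y,_ in L]
    t,th,r=fit(M,W);print(name,t.round(4),th.round(4),np.degrees(th).round(2));print(r.tolist())
top=[(TB(310,97),.0565,.022,.024),(TB(409,35),.0565,-.022,.024),(TB(614,212),-.043,-.030,.082),(TB(633,240),-.053,-.030,.082)]
sc=[(SB(478,232),.0565,-.022,.024),(SB(560,252),.0565,.022,.024),(SB(555,20),-.053,-.030,.082),(SB(662,40),-.053,.030,.082),(SB(482,264),.0565,-.022,0),(SB(557,285),.0565,.022,0)]
go(top,'boxT');go(sc,'boxS');go(top+sc,'box')
# coupon corners, a right (-y) .. d left(+y)
for n,(a,b) in dict(d=((155,70),(66,345)),c=((178,82),(92,358)),b=((203,71),(121,347)),a=((229,82),(147,358))).items():
    A,B=cast(*T(*a),.066),cast(*T(*b),.066);v=A-B;print(n,((A+B)/2).round(4),np.hypot(*v).round(4),np.degrees(np.arctan2(v[1],v[0])).round(2))
rk=[(T(183,20),.083,.031,.006),(T(28,350),-.050,.031,.05),(T(22,372),-.058,.031,.05),(T(193,415),-.058,-.031,.05),(T(200,390),-.05,-.031,.05)]
go(rk,'rackT')
rs=[(S(8,195),.083,-.031,.006),(S(112,95),.05,-.031+.014,.066)]
print(cast(*S(8,195),.006),cast(*S(455,130),.05))
E
```

```text
boxT [ 0.5426 -0.1758] 0.3701 21.2
[[-0.1, 1.2], [0.4, -0.9], [0.7, 0.1], [-1.0, -0.3]]
boxS [ 0.5423 -0.1706] 0.3895 22.32
[[1.4, 2.3], [1.0, 3.1], [0.0, -0.5], [-1.2, -0.0], [-1.5, -2.3], [0.3, -2.7]]
box [ 0.5423 -0.1727] 0.3854 22.08
[[0.7, -2.6], [0.6, -4.9], [0.2, -2.6], [-1.5, -2.8], [1.4, 4.7], [0.8, 5.4], [0.2, 1.4], [-1.2, 1.8], [-1.5, 0.1], [0.1, -0.5]]
d [0.5587 0.232 ] 0.1003 -25.55
c [0.5526 0.2241] 0.1002 -25.06
b [0.5546 0.2143] 0.1001 -24.4
a [0.5489 0.2058] 0.1 -24.56
rackT [0.5478 0.2213] -0.4491 -25.73
[[-0.8, -0.4], [-0.0, 1.2], [-0.1, 0.8], [0.0, -0.7], [0.9, -0.9]]
[0.60853245 0.16188302] [0.50735429 0.27761974]
```

Request:
arm_command(
  rows=[
    [[10,0.6,-0.6,0,-0.23],[10,0.6,-0.6,0,-0.23],[10,0.6,-0.6,0,-0.23],[10,0.6,-0.6,0,-0.23],[10,0.6,-0.6,0,-0.23],[10,0.6,-0.6,0,-0.23],[10,0.6,-0.6,0,-0.23],[10,0.6,-0.6,0,-0.23],[10,0.6,-0.6,0,-0.23],[10,0.6,-0.6,0,-0.23]],
  ],
  newtons=40,
)

```text
t: 1.35
eef_pos: [0.5283, 0.2925, 0.231]
tool_rot: [-0.0, 0.216, 0.976, -0.0]
contact_force: [0.9, 0.4, -0.6]
gripper_width: 0.117
grasp_force: 0.0
```

Request:
arm_command(
  rows=[
    [[10,0.45,-0.47,0,0],[10,0.45,-0.47,0,0],[10,0.45,-0.47,0,0],[10,0.4,-0.44,0,0],[10,0,0,-0.7,0],[10,0,0,-0.7,0],[10,0,0,-0.7,0],[10,0,0,-0.7,0],[10,0,0,-0.5,0],[10,0,0,0,0]],
  ],
)

```text
t: 2.6
eef_pos: [0.6301, 0.1823, 0.0305]
tool_rot: [-0.002, 0.216, 0.976, -0.002]
contact_force: [-0.2, 0.2, 1.2]
gripper_width: 0.115
grasp_force: 0.0
```

Run:
```python
from h import *
import cv2
from station import get_obs
for n,(x,y,w,h) in dict(top=(130,180,110,130),scene=(370,200,160,130)).items():
    im=cams.read_camera(n)[:,:,::-1];cv2.imwrite(f'pics/{n}1.png',im)
    globals()[n]=cv2.resize(im[y:y+h,x:x+w],None,fx=3 if n=='top' else 2.9,fy=3,interpolation=cv2.INTER_CUBIC)
A=np.hstack([top,scene]);print(A.shape);cv2.imwrite('pics/c3.png',A)
```

```text
(390, 794, 3)
```

View pics/c3.png

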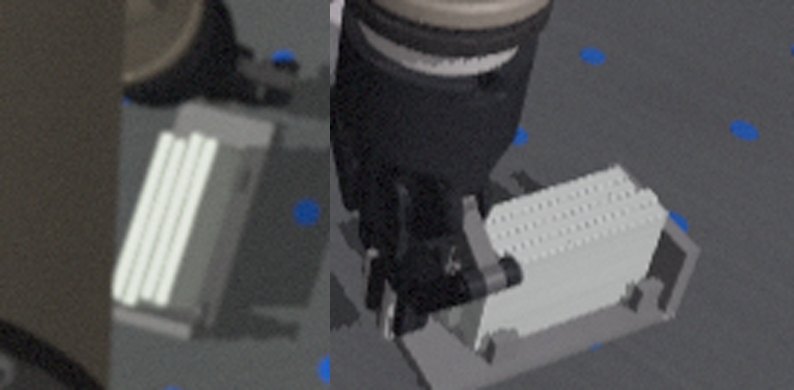

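Request:
arm_command(
  rows=[
    [[10,-0.09,0.042,0,0],[10,-0.09,0.042,0,0],[10,-0.09,0.042,0,0],[10,-0.09,0.042,0,0],[10,-0.03,0.014,0,0],[10,-0.03,0.014,0,0],[10,-0.015,0.007,0,0],[10,0,0,0,0],[10,0,0,0,0],[10,0,0,0,0]],
  ],
)

```text
t: 3.95
eef_pos: [0.6069, 0.1949, 0.0335]
tool_rot: [0.0, 0.216, 0.976, 0.0]
contact_force: [1.6, -1.2, 1.9]
gripper_width: 0.116
grasp_force: 1.4
```

Request:
arm_command(
  rows=[
    [[10,-0.022,0.01,0,0],[10,-0.022,0.01,0,0],[10,-0.022,0.01,0,0],[10,0,0,0,0],[10,0,0,0,0],[10,0,0,0,0],[10,0,0,0,0],[10,0,0,0,0],[10,0,0,0,0],[10,0,0,0,0]],
  ],
)

```text
t: 5.2
eef_pos: [0.6026, 0.1969, 0.0334]
tool_rot: [0.0, 0.216, 0.976, 0.0]
contact_force: [2.8, -2.1, 3.5]
gripper_width: 0.118
grasp_force: 2.3
```

Request:
arm_command(
  rows=[
    [[10,-0.022,0.01,0,0],[10,-0.022,0.01,0,0],[10,0,0,0,0],[10,0,0,0,0],[10,0,0,0,0],[10,0,0,0,0],[10,0,0,0,0],[10,0,0,0,0],[10,0,0,0,0],[10,0,0,0,0]],
  ],
)

```text
t: 6.45
eef_pos: [0.6023, 0.1965, 0.0336]
tool_rot: [0.002, 0.217, 0.976, 0.0]
contact_force: [10.3, -4.2, 0.7]
gripper_width: 0.118
grasp_force: 5.5
```

Run:
```python
from h import *
import cv2
for n,(x,y,w,h) in dict(top=(130,180,110,130),scene=(370,200,160,130)).items():
    im=cams.read_camera(n)[:,:,::-1];cv2.imwrite(f'pics/{n}2.png',im)
    globals()[n]=cv2.resize(im[y:y+h,x:x+w],None,fx=3 if n=='top' else 2.9,fy=3,interpolation=cv2.INTER_CUBIC)
A=np.hstack([top,scene]);cv2.imwrite('pics/c4.png',A)
```

```text
(no output)
```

View pics/c4.png

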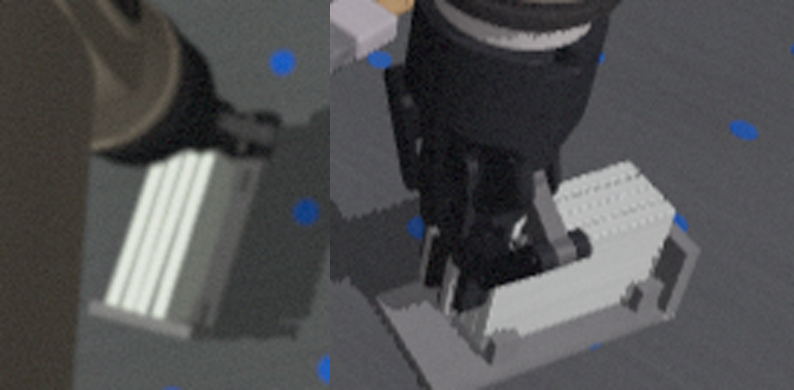

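Request:
arm_command(
  rows=[
    [[10,0.08,-0.037,0,0],[10,0,0,0.5,0],[10,0,0,0.6,0],[10,0,0,0.6,0],[85,-0.3,0.14,0,0],[85,-0.35,0.16,0,0],[85,-0.35,0.165,0,0],[85,0,0,0,0],[85,0,0,0,0],[85,0,0,0,0]],
  ],
)

```text
t: 7.8
eef_pos: [0.5449, 0.2232, 0.1349]
tool_rot: [-0.0, 0.216, 0.976, -0.0]
contact_force: [0.3, 0.8, 0.6]
gripper_width: 0.993
grasp_force: 0.0
```

Run:
```python
from h import *
from station import get_obs
o=get_obs();p=np.array(o['eef_pos']);n=o['tool_rot']
from scipy.spatial.transform import Rotation as R
Rm=R.from_quat(np.r_[n[1:],n[0]]).as_matrix();print(p,np.degrees(np.arctan2(*(-Rm[1::-1,0]))))
c,s=np.cos(np.radians(-25)),np.sin(np.radians(-25));d=p[:2]-[.547,.2215];print('rack xy',d@[c,s],d@[-s,c])
```

```text
[0.54494567 0.22319559 0.13493943] -24.96061640931812
rack xy -0.0025784462816354397 0.0006685270645554579
```

Request:
arm_command(
  rows=[
    [[85,0.03,-0.014,-0.4,0],[85,0,0,-0.5,0],[85,0,0,-0.5,0],[85,0,0,-0.46,0],[85,0,0,0,0],[10,0,0,0,0],[10,0,0,0,0],[10,0,0,0,0],[10,0,0,0,0],[10,0,0,0,0]],
  ],
  newtons=50,
)

```text
t: 9.05
eef_pos: [0.5473, 0.2235, 0.0249]
tool_rot: [0.001, 0.216, 0.976, 0.001]
contact_force: [-0.7, 0.0, 5.8]
gripper_width: 0.37
grasp_force: 50.8
```

Request:
arm_command(
  rows=[
    [[10,0,0,0.3,0],[10,0,0,0.6,0],[10,0,0,0.8,0],[10,0,0,0.8,0.3],[10,0,-0.4,0,0.7],[10,0,-0.6,0,0.8],[10,0,-0.6,0,0.8],[10,0,-0.6,0,0.8],[10,0,-0.6,0,0.8],[10,0,-0.6,0,0.8]],
  ],
)

```text
t: 10.3
eef_pos: [0.5449, 0.0178, 0.1739]
tool_rot: [-0.001, 0.016, 1.0, 0.0]
contact_force: [-0.4, -0.1, -5.9]
gripper_width: 0.367
grasp_force: 52.5
```

Request:
arm_command(
  rows=[
    [[10,0.04,-0.6,0,0.8],[10,0.04,-0.6,0,0.8],[10,0.04,-0.6,0,0.8],[10,0.04,-0.6,0,0.8],[10,0.04,-0.6,0,0.8],[10,0.04,-0.1,0,0.8],[10,0,0,0,0.6],[10,0,0,0,0.3],[10,0,0,0,0],[10,0,0,0,0]],
  ],
)

```text
t: 11.55
eef_pos: [0.5606, -0.1668, 0.1737]
tool_rot: [-0.0, -0.209, 0.978, 0.0]
contact_force: [-0.1, 0.8, -5.3]
gripper_width: 0.37
grasp_force: 52.5
```

```bash
cat >> h.py <<'E'
def pose():
    from station import get_obs
    from scipy.spatial.transform import Rotation as R
    o=get_obs();n=o['tool_rot'];Rm=R.from_quat(np.r_[n[1:],n[0]]).as_matrix()
    return np.array(o['eef_pos']),np.degrees(np.arctan2(-Rm[1,0],-Rm[0,0]))
E
python3 - <<'E'
from h import *
import cv2
print(pose())
for n,(x,y,w,h) in dict(top=(330,110,160,180),scene=(200,80,160,180)).items():
    im=cams.read_camera(n)[:,:,::-1];cv2.imwrite(f'pics/{n}3.png',im)
    globals()[n]=cv2.resize(im[y:y+h,x:x+w],None,fx=2.5,fy=2.5,interpolation=cv2.INTER_CUBIC)
A=np.hstack([top,scene]);cv2.imwrite('pics/c5.png',A)
E
```

```text
(array([ 0.56057765, -0.1667901 ,  0.17374048]), np.float64(24.11967574726502))
```

View pics/c5.png

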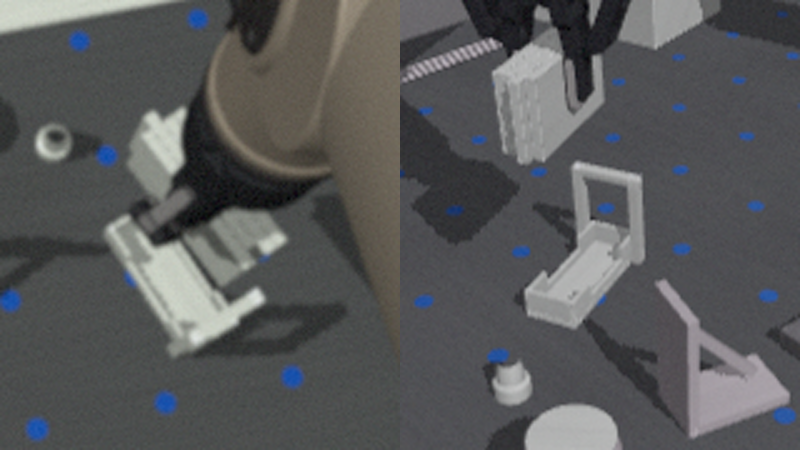

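```bash
cat >> h.py <<'E'
import cv2
def edge(img,cam,P,Q,z,n=25,w=6,sgn=1):
    """subpixel strongest bright->dark edges across world segment P-Q (height z, outward=left*sgn); returns world pts, strength"""
    g=cv2.GaussianBlur(cv2.cvtColor(cv2.imread(img),cv2.COLOR_BGR2GRAY).astype(np.float32),(0,0),.7)
    a,b=proj(cam,[[*P,z],[*Q,z]]);d=(b-a)/np.hypot(*(b-a));nn=sgn*np.array([-d[1],d[0]]);s=np.arange(-w,w+.01,.1);out=[]
    for f in np.linspace(0,1,n):
        p=a+f*(b-a);q=(p+s[:,None]*nn).astype(np.float32)
        v=cv2.remap(g,q[:,:1],q[:,1:],cv2.INTER_CUBIC)[:,0];gr=-np.gradient(v,s);i=gr.argmax()
        if gr[i]>12: out.append(np.r_[cast(cam,*q[i],z),s[i],gr[i]])
    return np.array(out)
E
python3 - <<'E'
from h import *
t=np.array([.5425,-.1755]);th=.378
R=np.array([[np.cos(th),-np.sin(th)],[np.sin(th),np.cos(th)]]);B=lambda x,y:R@[x,y]+t
for cam in('top','scene'):
    img=f'pics/{cam}0.png'
    for nm,p,q,z,out in [('-y',(-.036,-.022),(.054,-.022),.024,(0,-1)),('+x',(.0565,-.019),(.0565,.019),.024,(1,0)),('bar-y',(-.0525,-.03),(-.0435,-.03),.082,(0,-1)),('bar+x',(-.043,-.028),(-.043,.028),.082,(1,0)),('bar-x',(-.053,-.028),(-.053,.028),.082,(-1,0)),('+y',(.03,.022),(.055,.022),.024,(0,1)),('+ybase',(-.05,.022),(.05,.022),.0,(0,1)),('+xbase',(.0565,-.02),(.0565,.02),.0,(1,0))]:
        # outward sign in image
        P,Q=B(*p),B(*q);a,b=proj(cam,[[*P,z],[*Q,z]]);d=b-a;m=(np.array(p)+q)/2;o=proj(cam,[[*B(*(m+.004*np.array(out))),z],[*B(*m),z]]);sg=np.sign(-d[1]*(o[0]-o[1])[0]+d[0]*(o[0]-o[1])[1])
        E=edge(img,cam,P,Q,z,sgn=sg)
        if len(E)<5: print(cam,nm,'few',len(E));continue
        L=(E[:,:2]-t)@R*1e3  # box frame mm
        i=0 if out[0] else 1;j=1-i
        # robust line
        pf=np.polyfit(L[:,j],L[:,i],1)
        for _ in range(4):
            r=L[:,i]-np.polyval(pf,L[:,j]);k=abs(r)<max(.7,1.0*np.median(abs(r)));pf=np.polyfit(L[k,j],L[k,i],1)
        exp=1e3*(p[i]);print(cam,nm,'off mm',(np.polyval(pf,1e3*m[j])-exp).round(2),'slope deg',(np.degrees(np.arctan(pf[0]))*(1 if i else -1)).round(2),k.sum(),len(E),'rms',r[k].std().round(2))
E
```

```text
top -y off mm 1.09 slope deg -5.03 17 25 rms 0.21
top +x off mm 1.95 slope deg -0.44 16 25 rms 0.44
top bar-y off mm 0.46 slope deg -3.14 16 25 rms 0.4
top bar+x off mm 0.9 slope deg 0.56 12 17 rms 0.36
top bar-x off mm -1.27 slope deg 1.01 14 25 rms 0.36
top +y off mm 4.48 slope deg -3.26 12 25 rms 0.41
top +ybase off mm -1.18 slope deg 0.59 12 25 rms 0.45
top +xbase off mm 4.76 slope deg 1.04 15 25 rms 0.38
scene -y off mm 7.33 slope deg -10.83 12 25 rms 0.92
scene +x off mm 0.91 slope deg 4.9 10 21 rms 0.56
scene bar-y off mm 3.01 slope deg 11.45 16 25 rms 0.32
scene bar+x off mm 5.5 slope deg -11.24 12 24 rms 0.89
scene bar-x off mm -1.56 slope deg -0.51 12 25 rms 0.4
scene +y off mm -2.5 slope deg -43.62 9 18 rms 1.27
scene +ybase off mm 2.97 slope deg -2.06 13 25 rms 0.32
scene +xbase off mm 0.52 slope deg -2.92 14 25 rms 0.3
```

Run:
```python
from h import *
t=np.array([.5425,-.1755]);th=np.radians(22)
R=np.array([[np.cos(th),-np.sin(th)],[np.sin(th),np.cos(th)]]);B=lambda x,y:R@[x,y]+t
def run(cam,p,q,z,out,n=11):
    P,Q=B(*p),B(*q);a,b=proj(cam,[[*P,z],[*Q,z]]);d=b-a;m=(np.array(p)+q)/2;o=proj(cam,[[*B(*(m+.004*np.array(out))),z],[*B(*m),z]]);sg=np.sign(-d[1]*(o[0]-o[1])[0]+d[0]*(o[0]-o[1])[1])
    E=edge(f'pics/{cam}0.png',cam,P,Q,z,n=n,w=4,sgn=sg);return (E[:,:2]-t)@R*1e3,E[:,3]
for a in [('top',(-.038,-.022),(-.030,-.022),.024,(0,-1)),('top',(.030,-.022),(.054,-.022),.024,(0,-1)),('top',(.0565,-.019),(.0565,.019),.024,(1,0)),('top',(-.026,-.022),(.026,-.022),.012,(0,-1)),('top',(-.04,.022),(.054,.022),.0,(0,1)),('top',(-.053,-.03),(-.053,.03),.082,(-1,0)),('top',(-.053,-.03),(-.043,-.03),.082,(0,-1))]:
    L,g=run(*a);print(a[1:4]);print(L.round(1).tolist())
```

```text
((-0.038, -0.022), (-0.03, -0.022), 0.024)
[[-38.0, -22.2], [-37.2, -23.2], [-36.4, -21.2], [-35.6, -21.6], [-34.8, -22.2], [-34.0, -22.2], [-33.2, -21.2], [-32.4, -22.2], [-31.6, -22.2], [-30.8, -21.2], [-30.0, -23.2]]
((0.03, -0.022), (0.054, -0.022), 0.024)
[[30.0, -22.4], [32.5, -24.2], [34.8, -23.6], [37.2, -23.0], [39.7, -24.4], [42.0, -23.8], [44.4, -23.6], [46.9, -25.0], [49.3, -24.4], [51.7, -23.8], [54.0, -23.2]]
((0.0565, -0.019), (0.0565, 0.019), 0.024)
[[57.1, -19.0], [57.3, -15.2], [57.5, -11.4], [59.4, -7.7], [57.9, -3.8], [58.0, -0.0], [57.7, 3.8], [57.9, 7.6], [58.4, 11.4], [58.0, 15.2], [58.2, 18.9]]
((-0.026, -0.022), (0.026, -0.022), 0.012)
[[-26.0, -22.6], [-20.9, -21.8], [-15.7, -22.6], [-10.5, -22.0], [-5.3, -23.6], [-0.1, -22.8], [5.1, -23.6], [10.3, -22.8], [15.5, -22.0], [20.8, -23.2], [26.1, -24.0]]
((-0.04, 0.022), (0.054, 0.022), 0.0)
[[-39.9, 18.2], [-30.8, 23.0], [-21.5, 21.4], [-12.2, 21.6], [-2.9, 22.2], [6.6, 20.2], [16.0, 20.8], [25.4, 21.4], [34.9, 22.0], [44.5, 20.4], [54.0, 20.6]]
((-0.053, -0.03), (-0.053, 0.03), 0.082)
[[-52.0, -30.0], [-54.2, -23.9], [-53.3, -17.9], [-53.7, -11.9], [-53.7, -5.8], [-56.1, 0.2], [-56.6, 6.2], [-54.7, 12.2], [-54.7, 18.1], [-55.0, 24.1], [-53.2, 30.0]]
((-0.053, -0.03), (-0.043, -0.03), 0.082)
[[-53.0, -29.3], [-52.1, -27.6], [-51.0, -28.5], [-50.0, -29.1], [-49.0, -30.0], [-48.0, -28.7], [-47.0, -29.3], [-46.0, -30.2], [-45.0, -28.9], [-44.0, -29.5], [-43.0, -28.5]]
```

Request:
arm_command(
  rows=[
    [[10,0.027,-0.028,0,-0.3],[10,0,0,0,-0.35],[10,0,0,-0.3,0],[10,0,0,-0.4,0],[10,0,0,-0.4,0],[10,0,0,-0.4,0],[10,0,0,0,0],[10,0,0,0,0],[10,0,0,0,0],[10,0,0,0,0]],
  ],
)

```text
t: 12.9
eef_pos: [0.563, -0.1689, 0.0846]
tool_rot: [0.001, -0.184, 0.983, -0.0]
contact_force: [-0.6, -0.1, -6.5]
gripper_width: 0.363
grasp_force: 52.4
```

Run:
```python
from h import *
p,y=pose();print(p,y)
o=[]
for n,(x,y0,w,h) in dict(top=(362,150,90,100),scene=(232,110,90,100)).items():
    im=np.mean([cams.read_camera(n)[:,:,::-1].astype(float) for _ in range(6)],0).astype(np.uint8);cv2.imwrite(f'pics/{n}4.png',im)
    o.append(cv2.resize(im[y0:y0+h,x:x+w],None,fx=4.4,fy=4.4,interpolation=cv2.INTER_CUBIC))
cv2.imwrite('pics/c6.png',np.hstack(o))
th=np.radians(y);R=np.array([[np.cos(th),-np.sin(th)],[np.sin(th),np.cos(th)]])
zb=p[2]-.0249+.006
for n,x,y0 in(('top',362,150),('scene',232,110)):
    P=[[*(p[:2]+R@[.05,s*.016]),z] for s in(-1,1) for z in(zb,zb+.06)]
    print(n,((proj(n,P)-[x,y0])*4.4+[0 if n=='top' else 396,0]).round(0).tolist())
```

```text
[ 0.56301354 -0.16886903  0.08456775] 21.152019156447214
top [[116.0, 125.0], [142.0, 82.0], [53.0, 164.0], [74.0, 125.0]]
scene [[448.0, 322.0], [431.0, 200.0], [514.0, 338.0], [500.0, 215.0]]
```

View pics/c6.png

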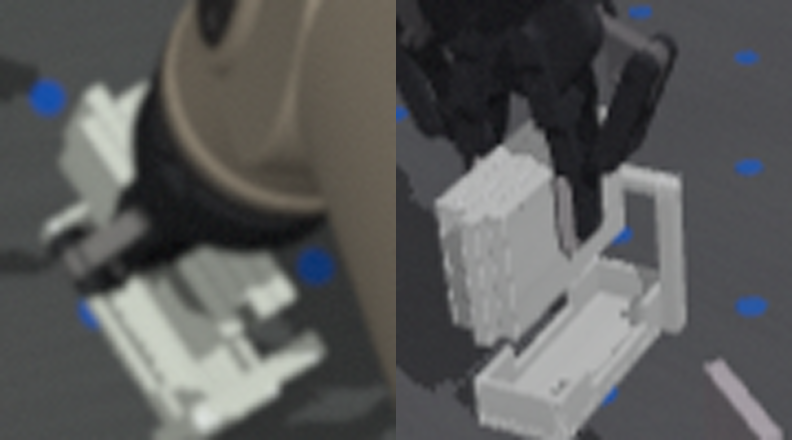

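Run:
```python
from h import *
o=[]
for n,(x,y0,w,h) in dict(top=(370,160,40,55),scene=(238,140,40,55)).items():
    im=cv2.imread(f'pics/{n}4.png')[y0:y0+h,x:x+w]
    im=cv2.normalize(cv2.resize(im,None,fx=10,fy=10,interpolation=cv2.INTER_CUBIC),None,0,255,cv2.NORM_MINMAX)
    im=(255*(im/255.)**1.6).astype(np.uint8)
    o.append(im)
cv2.imwrite('pics/c7.png',np.hstack(o))
```

```text
(no output)
```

View pics/c7.png

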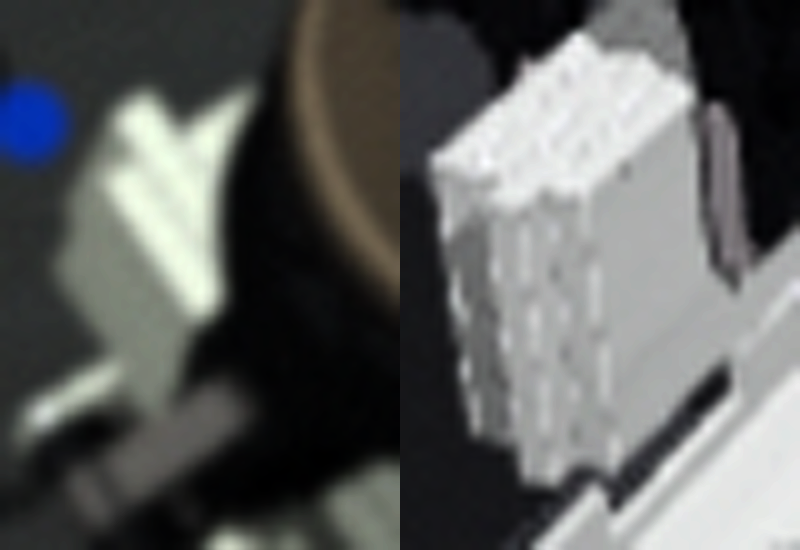

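Request:
arm_command(
  rows=[
    [[10,0,0,0.3,0],[10,0,0,0.6,0],[10,0,0,0.6,0],[10,0,0.4,0.03,-0.6],[10,0,0.6,0,-0.8],[10,-0.05,0.6,0,-0.8],[10,-0.05,0.6,0,-0.8],[10,-0.05,0.6,0,-0.8],[10,-0.05,0.6,0,-0.8],[10,-0.02,0.6,0,-0.8]],
  ],
)

```text
t: 14.75
eef_pos: [0.5493, 0.0723, 0.1769]
tool_rot: [0.001, 0.033, 0.999, 0.0]
contact_force: [1.7, 0.8, -4.5]
gripper_width: 0.368
grasp_force: 52.4
```

Request:
arm_command(
  rows=[
    [[10,0,0.6,0,-0.8],[10,0,0.6,0,-0.8],[10,0,0.6,0,-0.8],[10,0,0.6,0,-0.8],[10,0,0.5,0,-0.8],[10,0,0.22,0,-0.66],[10,0,0,0,0],[10,0,0,0,0],[10,0,0,0,0],[10,0,0,0,0]],
  ],
)

```text
t: 16.0
eef_pos: [0.5494, 0.2576, 0.1757]
tool_rot: [0.0, 0.217, 0.976, -0.0]
contact_force: [1.0, 1.0, -4.8]
gripper_width: 0.365
grasp_force: 52.4
```

Run:
```python
from h import *
p,y=pose();print(p,y,(np.array([.550,.2222])-p[:2])/.06,(.0265-p[2])/.06,np.radians(-24.96-y)/.08)
```

```text
[0.54939243 0.25762107 0.17565987] -25.0116338768563 [ 0.01012621 -0.59035117] -2.485997912456077 0.011264764458896737
```

Request:
arm_command(
  rows=[
    [[10,0.01,-0.59,0,0],[10,0,0,-0.3,0],[10,0,0,-0.6,0],[10,0,0,-0.7,0],[10,0,0,-0.6,0],[10,0,0,-0.17,0],[10,0,0,-0.08,0],[10,0,0,-0.03,0],[10,0,0,0,0],[10,0,0,0,0]],
  ],
)

```text
t: 17.25
eef_pos: [0.5504, 0.2233, 0.0276]
tool_rot: [0.001, 0.216, 0.976, 0.001]
contact_force: [0.5, 0.3, -5.3]
gripper_width: 0.369
grasp_force: 52.4
```

Request:
arm_command(
  rows=[
    [[10,0,0,-0.04,0],[10,0,0,0,0],[45,0,0,0,0],[45,0,0,0,0],[70,0,0,0,0],[70,0,0,0,0],[70,0,0,0.5,0],[70,0,0,0.6,0],[70,0,0,0.6,0],[0,0.3,-0.14,0,0]],
  ],
)

```text
t: 18.5
eef_pos: [0.5691, 0.2164, 0.1293]
tool_rot: [0.002, 0.215, 0.977, 0.002]
contact_force: [-0.2, -0.7, -1.0]
gripper_width: 0.622
grasp_force: 0.0
```

Request:
arm_command(
  rows=[
    [[0,0.4,-0.19,0,0],[0,0.4,-0.19,0,0],[0,0.38,-0.17,0,0],[0,0,0,-0.3,0],[0,0,0,-0.5,0],[0,0,0,-0.5,0],[0,0,0,-0.3,0],[0,0,0,0,0],[0,0,0,0,0],[0,0,0,0,0]],
  ],
)

```text
t: 19.75
eef_pos: [0.6395, 0.1819, 0.0316]
tool_rot: [0.001, 0.216, 0.976, 0.001]
contact_force: [-0.5, 0.8, -0.4]
gripper_width: 0.004
grasp_force: 0.0
```

Run:
```python
from h import *
p,y=pose();print(p,y)
t=np.array([.547,.2215]);th=np.radians(-25);R=np.array([[np.cos(th),-np.sin(th)],[np.sin(th),np.cos(th)]])
print('tcp rack mm',(p[:2]-t)@R*1e3)
im=np.mean([cams.read_camera('top').astype(float) for _ in range(4)],0).astype(np.uint8);cv2.imwrite('pics/top5.png',im[:,:,::-1])
g=cv2.cvtColor(im,cv2.COLOR_RGB2GRAY).astype(np.float32)
# rectify plane z=.066 in rack frame, 0.5mm/px, x -70..90 (cols), y +40..-40 (rows)
X,Y=np.meshgrid(np.arange(-70,90,.5),np.arange(40,-40,-.5));W=np.c_[X.ravel(),Y.ravel()]/1e3@R.T+t
q=proj('top',np.c_[W,np.full(len(W),.066)]).astype(np.float32)
r=cv2.remap(g,q[:,0].reshape(X.shape),q[:,1].reshape(X.shape),cv2.INTER_CUBIC);np.save('r.npy',r)
cv2.imwrite('pics/r.png',np.clip(r,0,255))
# lateral profile (mean over x -30..30)
pr=r[:,(X[0]>-30)&(X[0]<30)].mean(1);print('lat',[(Y[i,0],int(pr[i])) for i in range(24,136,3)])
for yc in(13,4.35,-4.35,-13,):
  for dy in(0,):
    a=r[np.abs(Y[:,0]-yc)<2].mean(0);m=a>110;print(yc,X[0][m].min() if m.any() else None,X[0][m].max() if m.any() else None)
```

```text
[0.63948992 0.18193819 0.03158242] -24.958606087385476
tcp rack mm [100.54387299   3.23275552]
lat [(np.float64(28.0), 79), (np.float64(26.5), 82), (np.float64(25.0), 84), (np.float64(23.5), 85), (np.float64(22.0), 87), (np.float64(20.5), 105), (np.float64(19.0), 148), (np.float64(17.5), 197), (np.float64(16.0), 224), (np.float64(14.5), 228), (np.float64(13.0), 225), (np.float64(11.5), 220), (np.float64(10.0), 218), (np.float64(8.5), 223), (np.float64(7.0), 227), (np.float64(5.5), 226), (np.float64(4.0), 222), (np.float64(2.5), 217), (np.float64(1.0), 220), (np.float64(-0.5), 226), (np.float64(-2.0), 227), (np.float64(-3.5), 223), (np.float64(-5.0), 218), (np.float64(-6.5), 218), (np.float64(-8.0), 224), (np.float64(-9.5), 228), (np.float64(-11.0), 226), (np.float64(-12.5), 206), (np.float64(-14.0), 163), (np.float64(-15.5), 125), (np.float64(-17.0), 110), (np.float64(-18.5), 110), (np.float64(-20.0), 111), (np.float64(-21.5), 111), (np.float64(-23.0), 111), (np.float64(-24.5), 110), (np.float64(-26.0), 110), (np.float64(-27.5), 109)]
13 -55.5 61.5
4.35 -56.0 76.5
-4.35 -56.0 76.5
-13 -56.5 76.5[ WARN:0@1.669] global loadsave.cpp:1063 imwrite_ Unsupported depth image for selected encoder is fallbacked to CV_8U.
```

Request:
arm_command(
  rows=[
    [[0,-0.12,0.056,0,0],[0,-0.12,0.056,0,0],[0,-0.12,0.056,0,0],[0,-0.03,0.014,0,0],[0,-0.03,0.014,0,0],[0,-0.03,0.014,0,0],[0,-0.03,0.014,0,0],[0,-0.03,0.014,0,0],[0,-0.03,0.014,0,0],[0,-0.03,0.014,0,0]],
  ],
)

```text
t: 21.2
eef_pos: [0.6046, 0.1975, 0.0304]
tool_rot: [0.0, 0.216, 0.976, 0.0]
contact_force: [2.6, 0.0, -0.3]
gripper_width: -0.001
grasp_force: 0.9
```

Request:
arm_command(
  rows=[
    [[0,-0.03,0.014,0,0],[0,-0.015,0.007,0,0],[0,-0.015,0.007,0,0],[0,-0.01,0.005,0,0],[0,-0.01,0.005,0,0],[0,0,0,0,0],[0,0,0,0,0],[0,0,0,0,0],[0,0,0,0,0],[0,0,0,0,0]],
  ],
)

```text
t: 22.45
eef_pos: [0.603, 0.1981, 0.0312]
tool_rot: [0.003, 0.217, 0.976, 0.0]
contact_force: [9.5, -3.8, -1.4]
gripper_width: 0.002
grasp_force: 4.8
```

Run:
```python
from h import *
p,y=pose();t=np.array([.547,.2215]);th=np.radians(-25);R=np.array([[np.cos(th),-np.sin(th)],[np.sin(th),np.cos(th)]])
print('tcp rack mm',(p[:2]-t)@R*1e3,p[2])
```

```text
tcp rack mm [60.65720591  2.44122264] 0.031231095198051877
```

Request:
arm_command(
  rows=[
    [[0,0.05,-0.023,0,0],[0,0.12,-0.056,0,0],[0,0.2,-0.094,0,0],[0,0.2,-0.094,0,0],[0,0,0,0.5,0],[0,0,0,0.6,0],[85,0,0,0.6,0],[85,0,0,0,0],[85,0,0,0,0],[85,0,0,0,0]],
  ],
)

```text
t: 23.7
eef_pos: [0.6331, 0.1835, 0.1309]
tool_rot: [-0.001, 0.216, 0.976, -0.001]
contact_force: [-0.4, -0.1, -0.9]
gripper_width: 0.849
grasp_force: 0.0
```

Run:
```python
from h import *
p,y=pose();t=np.array([.547,.2215]);th=np.radians(-25);R=np.array([[np.cos(th),-np.sin(th)],[np.sin(th),np.cos(th)]])
print('tcp rack mm',(p[:2]-t)@R*1e3,p[2])
im=np.mean([cams.read_camera('top').astype(float) for _ in range(4)],0).astype(np.float32)
g=cv2.cvtColor(im,cv2.COLOR_RGB2GRAY)
X,Y=np.meshgrid(np.arange(-70,90,.5),np.arange(40,-40,-.5));W=np.c_[X.ravel(),Y.ravel()]/1e3@R.T+t
q=proj('top',np.c_[W,np.full(len(W),.066)]).astype(np.float32)
r=cv2.remap(g,q[:,0].reshape(X.shape),q[:,1].reshape(X.shape),cv2.INTER_CUBIC);cv2.imwrite('pics/r2.png',np.clip(r,0,255))
pr=r[:,(X[0]>-30)&(X[0]<30)].mean(1);m=Y[:,0][pr>165];c=(m.max()+m.min())/2;print('lat',m.max(),m.min(),c)
for k,n in zip((-12.3,-4.1,4.1,12.3),'abcd'):
    a=r[np.abs(Y[:,0]-c-k)<2].mean(0);m=(a>165)&(np.abs(X[0])<75);print(n,X[0][m].min(),X[0][m].max(),a[(X[0]>44)&(X[0]<66)].astype(int)[::4])
```

```text
tcp rack mm [94.11025956  1.95952132] 0.13093223209625912
lat 18.5 -13.5 2.5
a -46.0 55.0 [224 225 224 225 216 181 143 132 132 132 131]
b -49.5 51.5 [224 223 223 196 152 132 131 131 130 130 130]
c -49.0 51.5 [223 224 219 194 150 129 130 132 131 130 131]
d -45.0 54.5 [222 223 223 223 215 172 117  90  90  90  90][ WARN:0@1.626] global loadsave.cpp:1063 imwrite_ Unsupported depth image for selected encoder is fallbacked to CV_8U.
```

Request:
arm_command(
  rows=[
    [[20,0.008,0.018,0,0],[20,0,0,0,0],[20,0,0,-0.4,0],[20,0,0,-0.6,0],[20,0,0,-0.5,0],[20,0,0,-0.17,0],[20,0,0,0,0],[20,-0.1,0.047,0,0],[20,-0.1,0.047,0,0],[20,-0.1,0.047,0,0]],
  ],
)

```text
t: 25.15
eef_pos: [0.616, 0.194, 0.0329]
tool_rot: [0.0, 0.216, 0.976, 0.0]
contact_force: [-0.6, -0.6, 0.1]
gripper_width: 0.232
grasp_force: 0.0
```

Request:
arm_command(
  rows=[
    [[20,-0.06,0.028,0,0],[20,-0.03,0.014,0,0],[20,-0.03,0.014,0,0],[20,-0.03,0.014,0,0],[20,-0.03,0.014,0,0],[20,-0.03,0.014,0,0],[20,-0.015,0.007,0,0],[20,0,0,0,0],[20,0,0,0,0],[20,0,0,0,0]],
  ],
)

```text
t: 26.4
eef_pos: [0.6037, 0.1993, 0.0323]
tool_rot: [0.001, 0.216, 0.976, 0.0]
contact_force: [5.0, -2.6, -1.1]
gripper_width: 0.232
grasp_force: 2.6
```

```bash
cat >> h.py <<'E'
def rk():
    p,y=pose();t=np.array([.547,.2215]);th=np.radians(-25);R=np.array([[np.cos(th),-np.sin(th)],[np.sin(th),np.cos(th)]])
    print('tcp rack mm',((p[:2]-t)@R*1e3).round(2),p[2].round(4),y);return R,t
def coup():
    R,t=rk()
    g=cv2.cvtColor(np.mean([cams.read_camera('top').astype(float) for _ in range(3)],0).astype(np.float32),cv2.COLOR_RGB2GRAY)
    X,Y=np.meshgrid(np.arange(-70,90,.5),np.arange(40,-40,-.5));W=np.c_[X.ravel(),Y.ravel()]/1e3@R.T+t
    q=proj('top',np.c_[W,np.full(len(W),.066)]).astype(np.float32)
    r=cv2.remap(g,q[:,0].reshape(X.shape),q[:,1].reshape(X.shape),cv2.INTER_CUBIC);cv2.imwrite('pics/r3.png',np.clip(r,0,255).astype(np.uint8))
    pr=r[:,(X[0]>-30)&(X[0]<20)].mean(1);m=Y[:,0][pr>165];c=(m.max()+m.min())/2;print('lat',m.max(),m.min(),c)
    for k,n in zip((-12.3,-4.1,4.1,12.3),'abcd'):
        a=r[np.abs(Y[:,0]-c-k)<2].mean(0);m=(a>165)&(np.abs(X[0])<75);print(n,X[0][m].min(),X[0][m].max())
E
python3 -c "from h import *;coup()"
```

```text
tcp rack mm [60.76  3.8 ] 0.0323 -24.991768814416695
lat 18.5 -14.0 2.25
a -49.0 49.0
b -49.5 48.0
c -49.0 46.5
d -49.0 38.5
```

Request:
arm_command(
  rows=[
    [[20,0.03,-0.014,0,0],[20,0.12,-0.056,0,0],[20,0.17,-0.08,0,0],[20,0.17,-0.08,0,0],[20,0,0,0.5,0],[85,0,0,0.6,0],[85,0,0,0.6,0],[85,0,0,0,0],[85,0,0,0,0],[85,0,0,0,0]],
  ],
)

```text
t: 27.8
eef_pos: [0.6314, 0.1856, 0.1326]
tool_rot: [-0.001, 0.216, 0.976, -0.001]
contact_force: [0.9, -0.1, 0.9]
gripper_width: 0.995
grasp_force: 0.0
```

```bash
python3 -c "from h import *;coup()"
```

```text
tcp rack mm [91.7   3.11] 0.1326 -24.96056703056666
lat 18.5 -14.0 2.25
a -49.0 51.5
b -49.5 51.5
c -49.5 52.0
d -49.0 51.0
```

Request:
arm_command(
  rows=[
    [[85,-0.45,0.21,0,0],[85,-0.5,0.23,0,0],[85,-0.44,0.208,0,0],[85,0,0,-0.5,0],[85,0,0,-0.6,0],[85,0,0,-0.5,0],[85,0,0,-0.21,0],[10,0,0,0,0],[10,0,0,0,0],[10,0,0,0,0]],
  ],
  newtons=50,
)

```text
t: 29.2
eef_pos: [0.5495, 0.2249, 0.0267]
tool_rot: [0.001, 0.216, 0.976, 0.0]
contact_force: [1.4, -1.0, 18.7]
gripper_width: 0.377
grasp_force: 24.7
```

Request:
arm_command(
  rows=[
    [[10,0,0,0,0],[10,0,0,0,0],[10,0,0,0,0],[10,0,0,0,0],[10,0,0,0,0],[10,0,0,0,0],[10,0,0,0,0],[10,0,0,0,0],[10,0,0,0,0],[10,0,0,0,0]],
  ],
)

```text
t: 30.45
eef_pos: [0.5495, 0.2247, 0.0269]
tool_rot: [0.001, 0.216, 0.976, 0.0]
contact_force: [-1.5, -1.5, 5.9]
gripper_width: 0.37
grasp_force: 49.8
```

```bash
python3 -c "from h import *;rk();print(pose())"
```

```text
tcp rack mm [0.88 3.93] 0.0269 -24.983623846334265
(array([0.54945696, 0.22468677, 0.02685413]), np.float64(-24.983623846334265))
```

Run:
```python
from h import *
p=np.array([.56301,-.16887]);th=np.radians(21.15);R=np.array([[np.cos(th),-np.sin(th)],[np.sin(th),np.cos(th)]]);B=lambda x,y:R@[x,y]+p
z=.1257
for sg in(1,-1):
    E=edge('pics/top4.png','top',B(.022,.016),B(.046,.016),z,n=13,w=4,sgn=sg);L=(E[:,:2]-p)@R*1e3;print(sg,L.round(1).tolist(),np.median(L[:,1]))
print(proj('top',[[*B(.022,.016),z],[*B(.046,.016),z],[*B(.034,.020),z]]))
```

```text
1 [[22.3, 9.7], [24.3, 9.2], [26.3, 9.0]] 9.223809222922874
-1 [[22.1, 13.4], [24.0, 14.6], [26.1, 13.4], [28.1, 13.9], [30.0, 14.8], [32.1, 13.0], [34.0, 14.1], [36.0, 14.8], [38.0, 15.5], [40.1, 14.3], [42.1, 14.4], [44.1, 13.2], [46.1, 14.3]] 14.254632979017153
[[388.0757865  191.85029789]
 [380.05042248 180.28065195]
 [382.10271028 187.2761817 ]]
```

Request:
arm_command(
  rows=[
    [[10,0,0,0.3,0],[10,0,0,0.6,0],[10,0,0,0.8,0],[10,0,0,0.8,0.3],[10,0,-0.4,0,0.7],[10,0,-0.6,0,0.8],[10,0,-0.6,0,0.8],[10,0,-0.6,0,0.8],[10,0,-0.6,0,0.8],[10,0,-0.6,0,0.8]],
  ],
)

```text
t: 31.7
eef_pos: [0.5478, 0.0198, 0.1761]
tool_rot: [-0.0, 0.017, 1.0, 0.0]
contact_force: [0.0, -0.0, -4.8]
gripper_width: 0.367
grasp_force: 52.5
```

Request:
arm_command(
  rows=[
    [[10,0.04,-0.6,0,0.8],[10,0.04,-0.6,0,0.8],[10,0.04,-0.6,0,0.8],[10,0.04,-0.6,0,0.8],[10,0.04,-0.6,0,0.8],[10,0.01,-0.1,0,0.8],[10,0,0,0,0.26],[10,0,0,0,0],[10,0,0,0,0],[10,0,0,0,0]],
  ],
)

```text
t: 32.95
eef_pos: [0.5614, -0.1645, 0.1755]
tool_rot: [-0.0, -0.184, 0.983, 0.0]
contact_force: [0.6, -0.1, -6.1]
gripper_width: 0.37
grasp_force: 52.3
```

```bash
python3 -c "from h import *;print(pose())"
```

```text
(array([ 0.56143681, -0.16453446,  0.1755421 ]), np.float64(21.18965296879475))
```

Request:
arm_command(
  rows=[
    [[10,0.025,-0.038,0,-0.04],[10,0,0,-0.3,0],[10,0,0,-0.5,0],[10,0,0,-0.5,0],[10,0,0,-0.4,0],[10,0,0,-0.2,0],[10,0,0,-0.11,0],[10,0,0,0,0],[10,0,0,0,0],[10,0,0,0,0]],
  ],
  newtons=35,
)

```text
t: 34.2
eef_pos: [0.5635, -0.1676, 0.0557]
tool_rot: [0.001, -0.182, 0.983, -0.0]
contact_force: [0.3, 0.5, -4.9]
gripper_width: 0.369
grasp_force: 52.4
```

```bash
cat >> h.py <<'E'
def bx():
    p,y=pose();t=np.array([.5431,-.1744]);th=np.radians(21);R=np.array([[np.cos(th),-np.sin(th)],[np.sin(th),np.cos(th)]])
    print('tcp box mm',((p[:2]-t)@R*1e3).round(2),'z',(p[2]*1e3).round(1),'yaw',y.round(2))
E
python3 - <<'E'
from h import *
bx()
o=[]
for n,(x,y0,w,h) in dict(top=(362,150,90,100),scene=(232,110,90,100)).items():
    im=np.mean([cams.read_camera(n)[:,:,::-1].astype(float) for _ in range(3)],0).astype(np.uint8);cv2.imwrite(f'pics/{n}6.png',im)
    o.append(cv2.resize(im[y0:y0+h,x:x+w],None,fx=4.4,fy=5.8,interpolation=cv2.INTER_CUBIC))
cv2.imwrite('pics/c8.png',np.hstack(o))
# -y rim / +x rim of box near +x end, top camera, vs pile d top edge
p,_=pose();th=np.radians(21.0);R=np.array([[np.cos(th),-np.sin(th)],[np.sin(th),np.cos(th)]]);B=lambda x,y:R@[x,y]+p[:2]
z=p[2]-.0269+.066
E=edge('pics/top6.png','top',B(.026,.016),B(.046,.016),z,n=13,w=4,sgn=-1);L=(E[:,:2]-p[:2])@R*1e3;print(np.median(L[:,1]),L.round(1).tolist())
E
```

```text
tcp box mm [21.44 -0.92] z 55.7 yaw 20.97
13.644300922929103 [[26.1, 14.2], [27.8, 13.1], [29.4, 13.6], [31.1, 12.6], [32.7, 13.6], [34.4, 13.1], [36.1, 13.6], [37.8, 12.6], [39.4, 13.6], [41.0, 14.6], [42.8, 13.6], [44.4, 14.5], [46.1, 13.1]]
```

Run:
```python
from h import *
def voff(img,cam,P,Q,dirv,n=15,w=4,mode='abs'):
    """signed shift (mm along world dirv) of the edge seen near the 3D segment PQ"""
    g=cv2.GaussianBlur(cv2.cvtColor(cv2.imread(img),cv2.COLOR_BGR2GRAY).astype(np.float32),(0,0),.7)
    a,b=proj(cam,[P,Q]);d=(b-a)/np.hypot(*(b-a));nn=np.array([-d[1],d[0]]);m=(np.array(P)+Q)/2
    k=(proj(cam,m+.001*np.array(dirv))-proj(cam,m))[0]@nn;s=np.arange(-w,w+.01,.1);r=[]
    for f in np.linspace(.1,.9,n):
        q=(a+f*(b-a)+s[:,None]*nn).astype(np.float32);v=cv2.remap(g,q[:,:1],q[:,1:],cv2.INTER_CUBIC)[:,0]
        gr=np.gradient(v,s)*np.sign(k);r.append(s[gr.argmax()]/k)   # brightness rising towards +dirv
    return np.round(np.median(r),2),np.round(r,1).tolist()
p,y=pose();th=np.radians(21);R=np.array([[np.cos(th),-np.sin(th)],[np.sin(th),np.cos(th)]]);ex=np.r_[R@[1,0],0];ey=np.r_[R@[0,1],0];ez=np.array([0,0,1.])
zb=p[2]-.0269+.006;c=np.r_[p[:2],0]-.0012*ex
t=np.array([.5425,-.1755,0])   # nominal camera-frame box origin
for cam in('scene','top'):
    print(cam)
    print('pile -y vert',voff(f'pics/{cam}6.png',cam,c+.05*ex-.016*ey+(zb+.003)*ez,c+.05*ex-.016*ey+(zb+.057)*ez,ey))
    print('box -y vert',voff(f'pics/{cam}0.png',cam,t+.0565*ex-.022*ey+.002*ez,t+.0565*ex-.022*ey+.022*ez,ey))
    print('box -y rim(+x part)',voff(f'pics/{cam}0.png',cam,t+.0565*ex-.022*ey+.024*ez,t+.03*ex-.022*ey+.024*ez,ey))
    print('box bar -y',voff(f'pics/{cam}0.png',cam,t-.043*ex-.030*ey+.03*ez,t-.043*ex-.030*ey+.08*ez,ey))
    print('box +y base',voff(f'pics/{cam}0.png',cam,t+.05*ex+.022*ey,t-.04*ex+.022*ey,-ey))
    print('box +x base',voff(f'pics/{cam}0.png',cam,t+.0565*ex+.019*ey,t+.0565*ex-.019*ey,-ex))
    print('pile +x bottom',voff(f'pics/{cam}6.png',cam,c+.05*ex-.015*ey+zb*ez,c+.05*ex+.015*ey+zb*ez,-ex))
```

```text
scene
pile -y vert (np.float64(0.23), [0.2, 0.5, 0.7, -0.5, -0.2, 0.0, 0.2, 0.7, 0.9, -0.5, 0.0, 0.2, 0.5, 0.9, -0.5])
box -y vert (np.float64(1.69), [1.7, 1.7, 1.7, 1.9, 1.9, 1.9, 1.9, 2.2, 2.2, 0.5, 0.7, 1.0, 1.0, 1.0, 2.2])
box -y rim(+x part) (np.float64(1.53), [3.1, 2.0, 1.0, 1.3, 1.5, 0.5, 1.8, 2.0, 1.0, 2.0, 1.0, 1.5, 1.3, 0.3, 2.0])
box bar -y (np.float64(2.72), [3.7, 1.5, 2.2, 2.0, 2.5, 3.0, 2.7, 3.2, 3.7, 3.5, 4.0, 2.0, 2.7, 2.2, 2.7])
box +y base (np.float64(-2.5), [-2.0, -3.5, -1.0, -2.5, -3.2, -2.5, -2.5, -1.7, -1.5, -3.7, -3.7, -3.2, -3.0, -2.7, -2.2])
box +x base (np.float64(-0.29), [-0.3, -1.2, 1.2, 0.3, -0.3, -1.2, -1.8, 0.3, -0.3, -1.2, 1.2, 0.3, -0.6, -1.2, 0.9])
pile +x bottom (np.float64(1.73), [-0.0, 0.9, -1.7, 1.2, 2.6, 2.9, 3.5, 1.7, 1.7, 2.3, -0.0, 0.3, 1.2, 1.7, 1.7])
top
pile -y vert (np.float64(-3.34), [-8.3, -7.5, -5.8, -5.0, -3.3, -2.5, -5.8, -5.0, -3.3, -2.5, -0.4, -3.8, -2.9, -1.3, -0.8])
box -y vert (np.float64(-12.63), [-2.0, -3.5, -4.0, -5.1, -6.1, -5.6, -16.7, -15.7, -15.7, -20.2, -19.2, -13.6, -12.6, -12.6, -11.6])
box -y rim(+x part) (np.float64(-1.59), [-1.8, -1.0, -2.6, -1.2, -2.4, -1.6, -1.2, -1.8, -1.0, -2.2, -1.2, -2.0, -1.0, -2.8, -1.4])
box bar -y (np.float64(-358.3), [-102.4, -460.7, -358.3, -255.9, -102.4, 0.0, -409.5, -255.9, -102.4, -511.9, -358.3, -255.9, -665.4, -511.9, -409.5])
box +y base (np.float64(0.6), [1.4, 2.4, -0.8, 0.2, 1.6, 0.2, 1.8, 0.4, -0.4, 1.0, 1.4, 0.6, -0.8, 0.6, 4.4])
box +x base (np.float64(-4.97), [-5.0, -5.8, -4.6, -5.6, -4.4, -5.2, -4.6, -5.0, -3.8, -4.6, -5.4, -4.2, -5.2, -4.0, -5.0])
pile +x bottom (np.float64(-7.32), [-7.5, -7.3, -7.3, -7.7, -7.7, -7.3, -7.3, -7.7, -7.5, -6.9, -5.4, -6.0, -3.1, -3.7, -1.5])
```

Request:
arm_command(
  rows=[
    [[10,-0.01,0.025,0,0],[10,0,0,-0.1,0],[10,0,0,-0.07,0],[10,0,0,-0.03,0],[10,0,0,-0.03,0],[10,0,0,-0.03,0],[10,0,0,0,0],[10,0,0,0,0],[10,0,0,0,0],[10,0,0,0,0]],
  ],
  newtons=30,
)

```text
t: 35.75
eef_pos: [0.5605, -0.1669, 0.0418]
tool_rot: [-0.001, -0.181, 0.983, 0.001]
contact_force: [-14.9, 2.2, 27.4]
gripper_width: 0.371
grasp_force: 57.0
```

```bash
sed -i 's/\[.5431,-.1744\]/[.54318,-.17363]/' h.py; python3 -c "from h import *;bx()"
```

```text
tcp box mm [18.59  0.05] z 41.8 yaw 20.89
```

Run:
```python
from h import *
o=[]
for n,(x,y0,w,h) in dict(top=(362,150,90,110),scene=(225,120,100,110)).items():
    im=np.mean([cams.read_camera(n)[:,:,::-1].astype(float) for _ in range(3)],0).astype(np.uint8);cv2.imwrite(f'pics/{n}7.png',im)
    k=3 if n=='top' else 5
    o.append(cv2.resize(im[y0:y0+h,x:x+w],(w*k,550),interpolation=cv2.INTER_CUBIC))
A=np.hstack(o);print(A.shape);cv2.imwrite('pics/c9.png',A)
```

```text
(550, 770, 3)
```

View pics/c9.png

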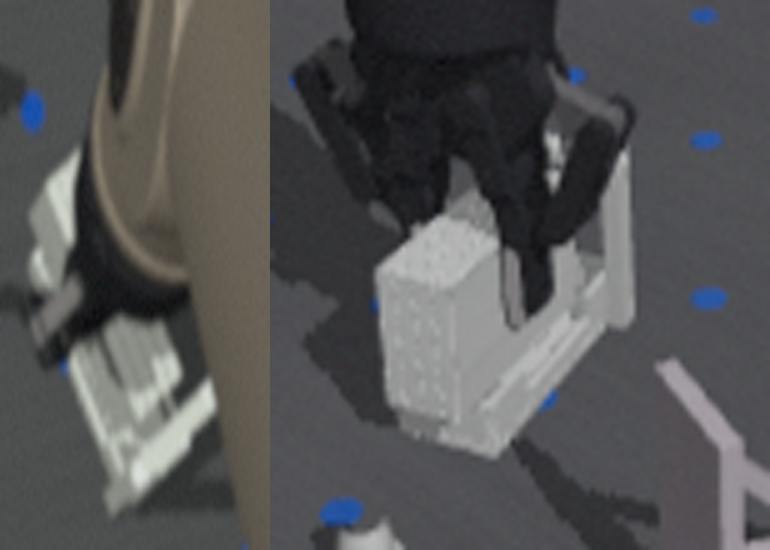

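Request:
arm_command(
  rows=[
    [[10,0,0,-0.03,0],[10,0,0,0,0],[10,0,0,-0.03,0],[10,0,0,0,0],[10,0,0,0,0],[10,0,0,0,0],[10,0,0,0,0],[10,0,0,0,0],[10,0,0,0,0],[10,0,0,0,0]],
  ],
)

```text
t: 37.3
eef_pos: [0.5585, -0.1677, 0.0378]
tool_rot: [-0.003, -0.181, 0.984, 0.001]
contact_force: [-19.3, 0.8, 29.6]
gripper_width: 0.367
grasp_force: 57.4
```

```bash
cat > tilt.py <<'E'
from h import *
# bottom edge of the pile's +y side and top edge, scene view: angle via Hough-free line fit of predicted edges for trial tilts
from station import get_obs
bx()
for n in('scene','top'):
    im=np.mean([cams.read_camera(n)[:,:,::-1].astype(float) for _ in range(2)],0).astype(np.uint8);cv2.imwrite(f'pics/{n}8.png',im)
g=cv2.GaussianBlur(cv2.cvtColor(cv2.imread('pics/scene8.png'),cv2.COLOR_BGR2GRAY),(0,0),.6)
sub=cv2.resize(g[160:215,290:345],None,fx=1,fy=1)
ls=cv2.createLineSegmentDetector(2).detect(g[150:230,290-60:345+20])[0][:,0]+[230,150,230,150]
p,y=pose();th=np.radians(21);ex=np.r_[np.cos(th),np.sin(th)];ey=np.r_[-np.sin(th),np.cos(th)]
yp=p[:2]+.016*ey   # side face plane of coupon d
def onside(u,v):
    o,d=ray('scene',u,v);s=((yp-o[:2])@ey)/(d[:2]@ey);P=o+s*d;return (P[:2]-np.array([.54318,-.17363]))@ex*1e3,P[2]*1e3
for l in ls:
    a,b=onside(*l[:2]),onside(*l[2:]);L=np.hypot(l[2]-l[0],l[3]-l[1])
    if L>9 and abs(np.degrees(np.arctan2(b[1]-a[1],b[0]-a[0]))%180-90)>50 or L>14: print(np.round(l,1),'(x,z)',np.round(a,1),np.round(b,1),'ang',np.round((np.degrees(np.arctan2(b[1]-a[1],b[0]-a[0]))+90)%180-90,1))
E
python3 tilt.py
```

```text
tcp box mm [16.41  0.04] z 37.8 yaw 20.83
[265.  159.1 246.8 171.1] (x,z) [ 43.3 111. ] [104.8 121.5] ang 9.7
[294.4 150.6 289.2 166.8] (x,z) [-76.7  65.2] [-49.1  40.6] ang -41.7
[281.7 179.7 276.1 188.4] (x,z) [-13.1  30.2] [12.8 25.1] ang -11.0
[246.6 171.8 247.7 199.3] (x,z) [105.5 120.4] [113.5  67.6] ang -81.4
[269.7 211.1 292.1 183.3] (x,z) [45.4 -9.5] [-58.5  -7.9] ang -0.9
[319.4 207.9 305.8 191.5] (x,z) [-214.7 -190.9] [-128.4  -76.8] ang 52.9
[301.5 193.6 314.8 210. ] (x,z) [-103.9  -66.8] [-182.6 -174.8] ang 53.9
[250.8 206.2 269.9 211.2] (x,z) [107.   47.6] [ 44.7 -10.4] ang 42.9
[314.4 210.6 314.5 228.1] (x,z) [-179.2 -174.4] [-178.9 -236.9] ang -89.7
[297.3 183.1 296.5 151.9] (x,z) [-83.7 -23.4] [-86.6  56.9] ang -88.0
[336.3 222.2 319.9 211.1] (x,z) [-360.3 -357.8] [-218.4 -205. ] ang 47.1
[350.4 211.  363.7 219.7] (x,z) [-515.  -424.6] [-728.8 -633. ] ang 44.3
[363.5 205.  353.7 210.4] (x,z) [-702.2 -530.6] [-558.3 -453.5] ang 28.2
[243.  203.6 231.6 187.5] (x,z) [128.7  69. ] [152.2 118.5] ang 64.5
[362.2 226.4 346.  213.9] (x,z) [-712.6 -659.5] [-463.1 -399.3] ang 46.2
[287.4 228.7 273.7 211.2] (x,z) [ -22.7 -112.1] [ 30.1 -21.1] ang 59.9
[282.9 215.2 300.7 220.4] (x,z) [ -6.7 -59.7] [ -93.6 -142.3] ang 43.5
```

Run:
```python
from h import *
p,y=pose();th=np.radians(20.9);ex=np.r_[np.cos(th),np.sin(th)];ey=np.r_[-np.sin(th),np.cos(th)]
def on(yy,u,v):
    yp=np.array([.54318,-.17363])+yy*ey;o,d=ray('scene',u,v);s=((yp-o[:2])@ey)/(d[:2]@ey);P=o+s*d;return np.r_[(P[:2]-np.array([.54318,-.17363]))@ex,P[2]]*1e3
for l in([265,159.1,246.8,171.1],[246.6,171.8,247.7,199.3]):
    a,b=on(-.016,*l[:2]),on(-.016,*l[2:]);print(a.round(1),b.round(1),np.degrees(np.arctan2(b[1]-a[1],b[0]-a[0])).round(1))
```

```text
[-7.9 75.2] [59.3 86.5] 9.6
[60.3 85.5] [68.9 27.3] -81.6
```

Request:
arm_command(
  rows=[
    [[10,-0.047,-0.018,-0.005,0],[10,-0.047,-0.018,-0.005,0],[10,-0.047,-0.018,-0.005,0],[10,-0.047,-0.018,-0.005,0],[10,-0.047,-0.018,-0.005,0],[10,0,0,0,0],[10,0,0,0,0],[10,0,0,0,0],[10,0,0,0,0],[10,0,0,0,0]],
  ],
)

```text
t: 38.75
eef_pos: [0.5526, -0.171, 0.0364]
tool_rot: [0.004, -0.182, 0.983, -0.001]
contact_force: [1.9, 2.2, 7.2]
gripper_width: 0.369
grasp_force: 54.4
```

```bash
cat > tl.py <<'E'
from h import *
bx()
g=cv2.GaussianBlur(cv2.cvtColor(np.mean([cams.read_camera('scene').astype(float) for _ in range(2)],0).astype(np.uint8),cv2.COLOR_RGB2GRAY),(0,0),.6)
ls=cv2.createLineSegmentDetector(2).detect(g[140:235,230:330])[0][:,0]+[230,140,230,140]
th=np.radians(20.9);ex=np.r_[np.cos(th),np.sin(th)];ey=np.r_[-np.sin(th),np.cos(th)];t=np.array([.54318,-.17363])
def on(yy,u,v):
    yp=t+yy*ey;o,d=ray('scene',u,v);s=((yp-o[:2])@ey)/(d[:2]@ey);P=o+s*d;return np.r_[(P[:2]-t)@ex,P[2]]*1e3
for l in ls:
    for yy in(-.016,.016):
        a,b=on(yy,*l[:2]),on(yy,*l[2:]);L=np.hypot(*(b-a));A=np.degrees(np.arctan2(b[1]-a[1],b[0]-a[0]))%90
        if L>18 and (A<20 or A>80) and min(a[1],b[1])>0 and abs(a[0])<85: print('y',yy*1e3,a.round(1),b.round(1),A.round(1))
E
python3 tl.py
```

```text
tcp box mm [ 9.76 -0.93] z 36.4 yaw 21.01
y -16.0 [-78.   70.2] [-77.3  39.3] 1.1
y 16.0 [-20.7 106.3] [-20.1  78.2] 1.1
y -16.0 [-13.4  74.6] [53.9 86.5] 10.0
y 16.0 [ 38.1 110.3] [ 99.5 121.2] 10.0
y -16.0 [54.2 84.6] [65.6  9.4] 8.6
y 16.0 [ 7.5 40.8] [ 3.7 65.3] 8.8
y -16.0 [-28.9   0. ] [-28.6  32.4] 89.5
y 16.0 [24.  42.4] [24.3 72. ] 89.5
y -16.0 [ 6.  48.1] [-20.9  42.9] 10.9
y 16.0 [55.8 86.2] [31.3 81.5] 10.9
```

Request:
arm_command(
  rows=[
    [[10,-0.05,-0.009,-0.008,0],[10,-0.047,-0.018,-0.008,0],[10,-0.047,-0.018,-0.008,0],[10,-0.047,-0.018,-0.008,0],[10,-0.035,-0.013,-0.008,0],[10,0,0,0,0],[10,0,0,0,0],[10,0,0,0,0],[10,0,0,0,0],[10,0,0,0,0]],
  ],
)

```text
t: 40.1
eef_pos: [0.5383, -0.1755, 0.033]
tool_rot: [0.003, -0.182, 0.983, -0.001]
contact_force: [7.6, 2.1, 1.2]
gripper_width: 0.369
grasp_force: 53.7
```

```bash
python3 tl.py
```

```text
tcp box mm [-5.25 -0.01] z 33.0 yaw 21.03
y -16.0 [-24.7  71.8] [37.3 81.7] 9.0
y 16.0 [ 27.8 107.8] [ 84.3 116.8] 9.0
y 16.0 [-39.5 104.9] [-35.7  75.3] 7.4
y -16.0 [38.6 81. ] [47.3 24.4] 8.7
y -16.0 [62.5 29.1] [63.2  8. ] 1.9
```

Request:
arm_command(
  rows=[
    [[10,0,0,-0.03,0],[10,0.016,0.006,-0.02,0],[10,0.016,0.006,-0.02,0],[10,0.016,0.006,-0.02,0],[10,0.016,0.006,-0.02,0],[10,0.016,0.006,-0.01,0],[10,0,0,0,0],[10,0,0,0,0],[10,0,0,0,0],[10,0,0,0,0]],
  ],
)

```text
t: 41.45
eef_pos: [0.5429, -0.1738, 0.0267]
tool_rot: [0.003, -0.182, 0.983, -0.001]
contact_force: [4.4, 2.9, 11.9]
gripper_width: 0.373
grasp_force: 55.3
```

```bash
python3 tl.py
```

```text
tcp box mm [-0.32 -0.06] z 26.7 yaw 21.03
y -16.0 [-25.2  67.7] [45.4 71.2] 2.8
y 16.0 [ 27.4 104.1] [ 91.6 107.3] 2.8
y 16.0 [-30.9  17.7] [ 3.  14.6] 84.7
y -16.0 [62.7 29.2] [63.6  8.2] 2.4
y -16.0 [44.8 70.8] [47.9 33.8] 4.7
```

Request:
arm_command(
  rows=[
    [[10,0.01,0.004,-0.02,0],[10,0.01,0.004,-0.02,0],[10,0,0,-0.02,0],[10,0,0,0,0],[10,0,0,0,0],[10,0,0,0,0],[10,0,0,0,0],[10,0,0,0,0],[10,0,0,0,0],[10,0,0,0,0]],
  ],
)

```text
t: 42.8
eef_pos: [0.5445, -0.1731, 0.0245]
tool_rot: [0.003, -0.183, 0.983, -0.001]
contact_force: [0.3, 4.9, 25.7]
gripper_width: 0.368
grasp_force: 57.0
```

```bash
python3 tl.py
```

```text
tcp box mm [ 1.46 -0.01] z 24.5 yaw 21.05
y -16.0 [-20.4  67.1] [49.2 67.1] 0.0
y 16.0 [ 31.8 103.5] [ 95.2 103.5] 0.0
y 16.0 [-47.5  53.7] [-55.4  82.6] 15.2
y 16.0 [-29.1  37. ] [-30.4  16.4] 86.1
y 16.0 [-33.   15.8] [ 2.6 14.2] 87.5
y -16.0 [62.7 29.2] [63.3  8. ] 1.7
y -16.0 [47.8 67. ] [48.5 31.1] 1.1
y 16.0 [-1.8 25.7] [-5.4 51.1] 7.9
y -16.0 [-5.2 25.7] [-37.6  25.3] 0.7
y 16.0 [45.6 65.8] [16.1 65.4] 0.7
y 16.0 [14.9 30.3] [13.4 56.5] 3.3
```

Request:
arm_command(
  rows=[
    [[10,0,0,0.02,0],[10,0,0,0,0],[40,0,0,0,0],[40,0,0,0,0],[55,0,0,0,0],[55,0,0,0,0],[55,0,0,0,0],[55,0,0,0,0],[55,0,0,0,0],[55,0,0,0,0]],
  ],
)

```text
t: 44.15
eef_pos: [0.5407, -0.1737, 0.0222]
tool_rot: [0.0, -0.182, 0.983, 0.0]
contact_force: [-0.1, 0.0, -0.3]
gripper_width: 0.646
grasp_force: 0.0
```

```bash
python3 tl.py
```

```text
tcp box mm [-2.36  0.84] z 22.2 yaw 20.97
y -16.0 [-15.5  66.6] [43.6 65.8] 89.3
y 16.0 [ 36.2 103. ] [ 90.1 102.4] 89.3
y -16.0 [48.2 69.7] [48.1 30.8] 89.8
y 16.0 [-30.5  10.6] [-32.4  37.8] 4.0
y 16.0 [ 0.7 17.9] [-0.4 48.3] 1.9
y -16.0 [-5.4 25.3] [-45.   26.1] 88.8
y 16.0 [45.4 65.5] [ 9.3 66.2] 88.8
```

Request:
arm_command(
  rows=[
    [[55,0,0,0.1,0],[55,0,0,0.2,0],[55,0,0,0.3,0],[55,0,0,0.5,0],[55,0,0,0.6,0],[55,0,0,0.6,0],[55,0,0,0.6,0],[55,0,0.6,0,0],[55,0,0.8,0,0],[55,0,0.8,0,0]],
  ],
)

```text
t: 45.5
eef_pos: [0.5407, -0.0406, 0.1979]
tool_rot: [0.001, -0.182, 0.983, -0.0]
contact_force: [0.1, 0.5, -0.5]
gripper_width: 0.646
grasp_force: 0.0
```

Request:
arm_command(
  rows=[
    [[55,0,0.8,0,0],[55,0,0.8,0,0],[55,0,0,0,0],[55,0,0,0,0],[55,0,0,0,0],[55,0,0,0,0],[55,0,0,0,0],[55,0,0,0,0],[55,0,0,0,0],[55,0,0,0,0]],
  ],
)

```text
t: 46.75
eef_pos: [0.5407, 0.0544, 0.1962]
tool_rot: [-0.0, -0.182, 0.983, 0.0]
contact_force: [0.4, -0.7, -0.1]
gripper_width: 0.645
grasp_force: 0.0
```

```bash
python3 - <<'E'
from h import *
ims={n:np.mean([cams.read_camera(n).astype(float) for _ in range(3)],0).astype(np.uint8) for n in('top','scene')}
cv2.imwrite('pics/top9.png',ims['top'][:,:,::-1]);cv2.imwrite('pics/scene9.png',ims['scene'][:,:,::-1])
g=cv2.cvtColor(ims['top'],cv2.COLOR_RGB2GRAY).astype(np.float32)
t=np.array([.54318,-.17363]);th=np.radians(21);R=np.array([[np.cos(th),-np.sin(th)],[np.sin(th),np.cos(th)]])
X,Y=np.meshgrid(np.arange(-70,80,.5),np.arange(40,-40,-.5));W=np.c_[X.ravel(),Y.ravel()]/1e3@R.T+t
q=proj('top',np.c_[W,np.full(len(W),.066)]).astype(np.float32)
r=cv2.remap(g,q[:,0].reshape(X.shape),q[:,1].reshape(X.shape),cv2.INTER_CUBIC)
print('lat',r[::4,(X[0]>-30)&(X[0]<30)].mean(1).astype(int)[4:36].tolist(),'from y',Y[16,0],'step -2')
for yc in(10,2,-6,-13): print(yc,r[np.abs(Y[:,0]-yc+0)<2].mean(0)[(X[0]>34)&(X[0]<64)][::3].astype(int).tolist())
E
python3 tl.py
```

```text
lat [189, 184, 153, 131, 124, 122, 122, 121, 125, 151, 176, 183, 180, 177, 183, 187, 184, 181, 186, 188, 182, 178, 183, 186, 175, 135, 79, 53, 53, 55, 56, 57] from y 32.0 step -2
10 [211, 210, 209, 211, 209, 208, 210, 211, 213, 208, 191, 155, 114, 87, 79, 80, 82, 82, 82, 82]
2 [210, 210, 211, 211, 213, 212, 212, 211, 211, 205, 186, 154, 117, 90, 82, 83, 84, 82, 81, 81]
-6 [211, 210, 209, 210, 211, 212, 211, 210, 211, 203, 180, 144, 107, 86, 82, 83, 83, 81, 80, 79]
-13 [214, 213, 211, 210, 210, 211, 211, 210, 210, 201, 174, 135, 100, 85, 81, 81, 82, 82, 83, 80]
tcp box mm [ 79.33 213.74] z 196.2 yaw 20.97
y -16.0 [-45.3  66.6] [46.6 66.7] 0.1
y 16.0 [  9.1 103. ] [ 92.8 103.1] 0.1
y -16.0 [62.6 29.2] [63.3  8. ] 1.9
y -16.0 [47.5 66.5] [48.5 31.1] 1.6
y 16.0 [-8.2 25.1] [-5.5 68.6] 86.4
y -16.0 [-23.4  95.2] [-22.2  69.4] 2.7
y 16.0 [ 29.  129.1] [ 30.1 105.6] 2.7
y -16.0 [-66.9  27.1] [-104.7   25. ] 3.2
y 16.0 [-10.6  67.1] [-45.   65.1] 3.2
y -16.0 [-5.3 25.4] [-51.1  25.6] 89.8
y 16.0 [45.5 65.6] [ 3.8 65.7] 89.8
y 16.0 [-80.1  44.7] [-80.8  63.3] 2.0
```

```bash
python3 -c "
from station import job
print(job.hand_in())"
```

```text
the job is handed in; nothing more can be done
None
```

I handed the job in at about 47 s with all four coupons squared, tilted in under the keeper bar, and standing level and flush in the box. The gripper was open and clear; I got no verdict back, and I did not re-measure the tin, fitting and brush, though no move went near them.

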